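Load a plaster test bar into the latched drying-test box

ROBOT

A 7-joint arm with a two-finger parallel gripper is mounted at the origin on the work surface. World frame = base frame: x ahead of the robot, y to its left, z up, the work surface at z = 0. Lengths are in m, angles in rad, forces in N, time in s.
With the tool pointing down it reaches from about 0.425 to 0.95 m from the base axis. Payload 16.7 kg.
Tool frame: the origin (TCP) lies at the very end of the fingers, on their centre line; the grasp point (between the pads) lies 19 mm behind it; x points along the fingers, y is the direction in which the jaws open and shut, and the axes are right-handed (so a half turn about x gives the same grasp; the last joint's range is limited). The gripper opens to 94 mm and grips with 3 to 60 N. Pads are 16 mm wide; open, the fingers measure 119 mm over their backs; the gripper's body (75 mm by 177 mm) begins 78 mm behind the grasp point.
Start: joints at [1.123, 0.426, 0.074, 1.606, -0.034, 1.111, -0.067], TCP at [0.198, -0.645, 0.168] pointing down, gripper open.
Joint ranges: [-2.85, 2.85], [-0.5, 2.14], [-1.23, 1.37], [0.21, 2.46], [-1.02, 4.16], [0.16, 2.05], [-2.73, 2.73]. Speed limits (rad/s): [1.89, 1.89, 2.39, 2.39, 3.01, 3.01, 3.01].

INTERFACE

Orientations are given as a rotation vector (axis times angle).
In Python, from plant import status, optics, r gives the robot as it stands. The module is installed in compiled form; this text tells all that it offers.
- The arm moves only by the tool play_rows, never from a script. Its argument "motion" is a list of rows, each a list of 2 entries, a list of its own where there are three numbers: the shift along the world's x, y, z in cm, then the turn, a rotation vector about the world's x, y, z in degrees. A call has 1 to 10 rows; each row is the pose to reach, as a shift and turn from the pose measured when the call began; what a row does not reach only later rows make up. A row lasts 1/8 s, in which the tool goes at most 62.5 mm and 10.7 degrees, less where a joint would pass 70% of its speed; a pose out of reach is approached as far as the arm can. A call with a gripper value outside its range is refused whole. "gripper" is the gripper's target within -1 to 1 (fully open at 1, half-way at 0, shut at -1), set as the call begins (left out, the last holds). The fingers move at their own pace and stop on an object; the grip force is fixed at half the most. Time passes only in rows, so rows that repeat a pose let the fingers close. It gives the time, the measured TCP pose, the force and the opening at its end, in the units of the state.
- status.get_obs(): the state, without advancing time (a new reading comes with each control period).
- optics.grab_frame(name): name is "scene" or "top" or "wrist"; returns the picture (384x512x3 uint8, red, green, blue); there is no depth.
- optics.calibration(name): a dict with "camera_matrix" (3x3 intrinsics, pixels), "distortion" ([k1, k2, p1, p2, k3] as OpenCV has them; the pictures are not rectified), "extrinsics" (4x4, takes a point from camera to world coordinates). Camera axes: x right, y down, z forward; pixel columns grow to the right and rows downward; lengths in m; the calibration is good to about 2 mm. A picture is of the moment at which its call begins: read the wrist's pose just before it. calibration takes no time and is no camera call; for the wrist camera it gives the pose at the moment of the call.
- r.sign_off(): hands the job in, once; it reports no verdict.
The state is a dict: "clock": time; "q": joint angles; "qd": joint speeds; "joint_efforts": joint torques, N m; "ee_pos": TCP position; "orientation": TCP orientation; "contact_force": force on the tool from outside, world axes, zero at the start; "torque": the same for the moment, N m; "finger_gap": opening from 0.0 (shut) to 1.0 (fully open).
Only numpy, scipy, OpenCV 4.12 (cv2) and the standard library are available. Lean on these libraries where they do the work, as an engineer would, in place of code of your own. Each camera call takes 0.05 s, during which the arm holds its last target.

TASK

Slide the thumb latch on the sloping front of the drying-test box sideways so that its spring-loaded cover flies fully open. Then set the carrier plate with the plaster test bar down on the box's deck so that both its holes drop over the two studs and it lies flat, and let go of it; lower it rather than drop it. Leave the cover open and the other things on the bench where they stand.

Things in the scene. Friction and masses are not known exactly. Their poses are not given: they have to be found in the camera images.
- case: The grey drying-test box, fixed to the bench, 250 mm wide (y); its yaw varies. Origin on the bench under the deck's middle; x points from the robot toward the cover's hinge, y to the robot's left, z up. Its front panel slopes down toward the robot, 35 degrees from level (outward normal -0.57, 0, 0.82), 250 mm wide, 64 mm long, from the deck's front edge (x -70, z 60 mm).
- tab (a point): Centre of the latch's thumb tab, with the box's axes: a black tab standing out of the sloping panel, 14 mm wide (y), 26 mm long down the slope. This point is 12.5 mm off the panel along its normal, the tab's top 21.5 mm. It stands on a thin slide plate (top 4.5 mm off the panel) that reaches 4 mm beyond the tab's -y side; beyond that the panel is clear for 75 mm.
- cover_lip (a point): Middle of the top of the lip along the cover's upper front edge; moves with the cover. Lip 12 mm deep, 240 mm long. Shut, it is 155 mm above the bench; the cover's front wall stands 29 mm behind the tab's centre, so an upright gripper hits the cover: at the latch lean the tool 25 to 45 degrees, gripper body toward the robot.
- seat (a point): Middle of the box's flat deck, 60 mm above the bench, half-way between the studs, under the cover at first. Box axes: x toward the hinge, y along the line of the studs. Deck 140 mm (x) by 250 mm (y). Two steel studs at y = -60 and +60 mm: 12 mm thick, 20 mm high, the upper 10 mm tapered to 4 mm.
- bar (a point): Centre of the plaster test bar fixed on the carrier plate: 30 (x) by 80 (y) by 38 mm (z). Aluminium plate 80 (x) by 150 (y) by 8 mm, its underside 27 mm below this point; two 17 mm through holes at y = -60 and +60 mm, x = 0. Loose, 0.3 to 0.45 kg; grip it across the bar's 30 mm. Fits either way round. Seated, this point is 27 mm above the seat.
- latch (a joint): Travel of the latch, m: 0 at rest, up to 0.016, toward the box's +y (to the robot's left as it faces the box). About 2 to 5 N; a spring returns it. The cover is freed at about 0.009.
- cover (a joint): Opening of the cover, rad: 0 shut, 1.65 fully open. A white hollow cover 140 x 240 mm, 95 mm high, hinged along the far edge of the deck (70 mm beyond the seat along the box's +x). Its spring throws it open in about 1 s once the latch frees it and holds it open; it then stands up behind the hinge to 215 mm above the bench, leaving the deck free from above and from the robot's side.
- carrier: The same carrier plate; origin at the centre of the plate's underside.
- dish: Bystander: small round plaster bowl, 90 mm across, 34 mm high; origin at the centre of its underside.
- mould_half: Bystander: plaster mould half lying hollow up, 160 x 90 x 50 mm; origin at the centre of its underside.
- brush: Bystander: brush lying on the bench, 170 mm long; origin at its middle, underside.
- rib: Bystander: wooden spatula lying on the bench, 190 mm long.
- cup: Bystander: white cup, 72 mm across, 80 mm high; origin at the centre of its underside.

How it is judged:
By the outcome, as a careful person would: the job done as asked, in the order asked, and still so for the second after the job is handed in, with the robot touching nothing.
It also fails if it takes over 64 s, if anything falls off the work surface, if the arm or the gripper's body presses on something with over 40 N, if the wrist force passes 120 N, or if a joint passes its speed limit or range.

## Working session

There is one attempt and no reset: what is moved stays moved. The work goes in short steps, Python scripts to look and compute and a tool call to move; the robot and the scene stay as the last step left them, time stands still between calls to the robot, and variables do not carry over. Pictures are saved under pics/ and viewed, and the job is handed in when it is done.

Besides the shell and the picture viewer there is one more tool, called by a JSON object that holds its "name" and its "arguments", one argument or row to a line. play_rows: Moves the arm, as the interface text tells. Its arguments: {"type":"object","properties":{"motion":{"type":"array"},"gripper":{"type":"number"}},"required":["motion"]}

```bash
mkdir -p pics; ls
python3 - <<'E'
from plant import status, optics, r
import cv2,numpy as np
o=status.get_obs()
for k,v in o.items(): print(k,np.round(v,3))
for n in ["scene","top","wrist"]:
    c=optics.calibration(n); print(n,np.round(c["camera_matrix"],1).tolist(),np.round(c["distortion"],3),np.round(c["extrinsics"],3).tolist())
    cv2.imwrite(f"pics/{n}0.png",optics.grab_frame(n)[:,:,::-1])
E
```

```text
pics
clock 0.0
q [ 1.123  0.427  0.074  1.607 -0.034  1.111 -0.067]
qd [ 0.001 -0.001 -0.001  0.001  0.001 -0.     0.001]
joint_efforts [-0.0000e+00 -9.3582e+01  3.6660e+00 -4.5420e+01 -4.9000e-02  2.0000e-02
  0.0000e+00]
ee_pos [ 0.198 -0.645  0.167]
orientation [ 2.062  0.311 -2.062]
contact_force [0.101 0.024 0.028]
torque [-0.001 -0.007  0.005]
finger_gap 0.998
scene [[379.9, 0.0, 259.4], [0.0, 379.9, 186.5], [0.0, 0.0, 1.0]] [-0.001  0.     0.     0.     0.   ] [[-0.616, 0.428, -0.661, 1.268], [0.788, 0.344, -0.511, 0.514], [0.009, -0.836, -0.549, 0.666], [0.0, 0.0, 0.0, 1.0]]
top [[441.8, 0.0, 250.6], [0.0, 441.8, 194.3], [0.0, 0.0, 1.0]] [-0.116  0.     0.     0.     0.   ] [[-0.028, -0.983, 0.179, 0.351], [-1.0, 0.029, 0.003, -0.0], [-0.008, -0.179, -0.984, 1.516], [0.0, 0.0, 0.0, 1.0]]
wrist [[321.7, 0.0, 256.8], [0.0, 321.7, 189.3], [0.0, 0.0, 1.0]] [-0.087  0.     0.     0.     0.   ] [[0.294, -0.921, -0.255, 0.272], [-0.956, -0.284, -0.076, -0.622], [-0.002, 0.266, -0.964, 0.385], [0.0, 0.0, 0.0, 1.0]]
```

View pics/scene0.png

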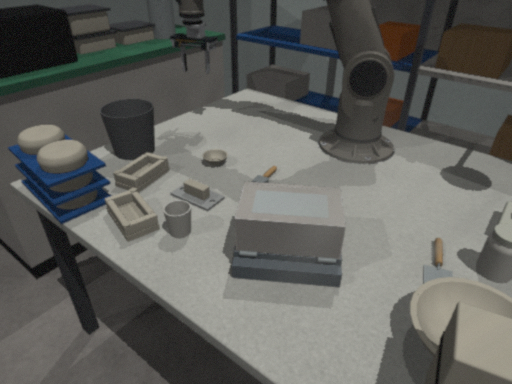

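View pics/top0.png

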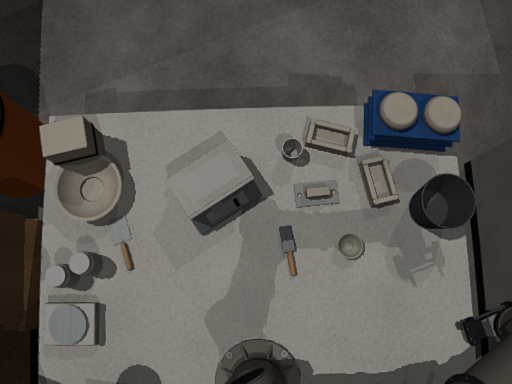

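View pics/wrist0.png

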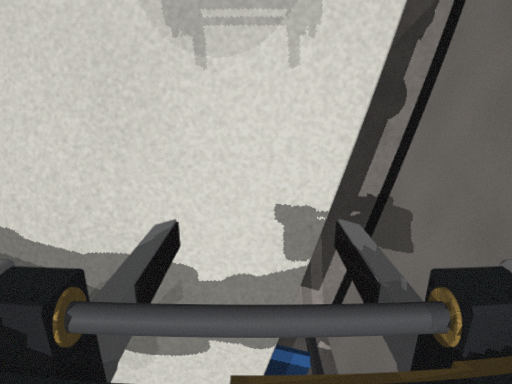

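Scene: the box is in mid-bench. In the top view it is at about (215,185), with the black tab near (237,203) on the slope facing the robot. The carrier is at (318,193), and the brush at (288,250) lies nearby. I'll enlarge this area.

Run:
```python
import cv2
im=cv2.imread("pics/top0.png")
cv2.imwrite("pics/topA.png",cv2.resize(im[130:240,155:285],None,fx=6,fy=5.4,interpolation=cv2.INTER_CUBIC) if 0 else cv2.resize(im[130:240,155:285],None,fx=5,fy=5,interpolation=cv2.INTER_CUBIC))
cv2.imwrite("pics/topB.png",cv2.resize(im[165:225,280:360],None,fx=8,fy=8,interpolation=cv2.INTER_CUBIC))
im=cv2.imread("pics/scene0.png")
cv2.imwrite("pics/sceneA.png",cv2.resize(im[165:225,160:240],None,fx=8,fy=8,interpolation=cv2.INTER_CUBIC))
```

```text
(no output)
```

View pics/topA.png

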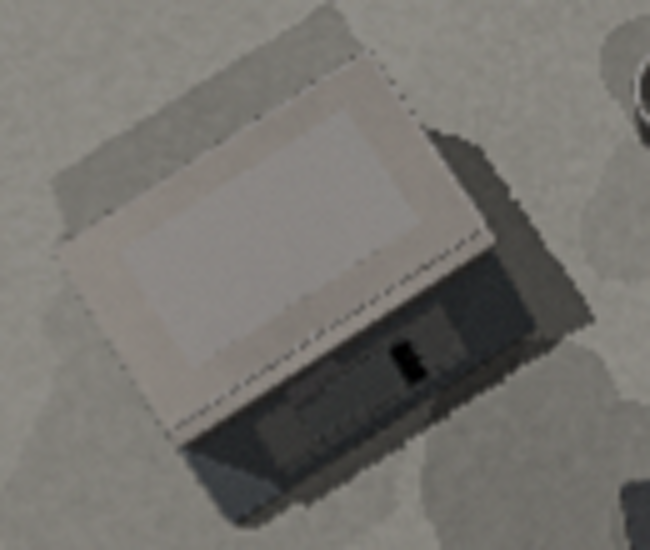

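View pics/topB.png

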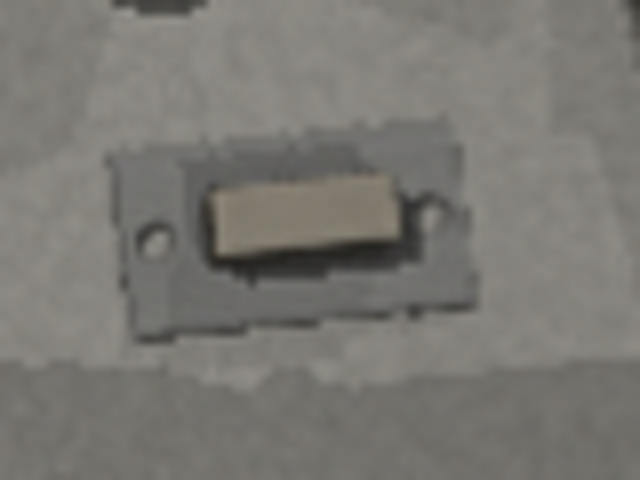

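View pics/sceneA.png

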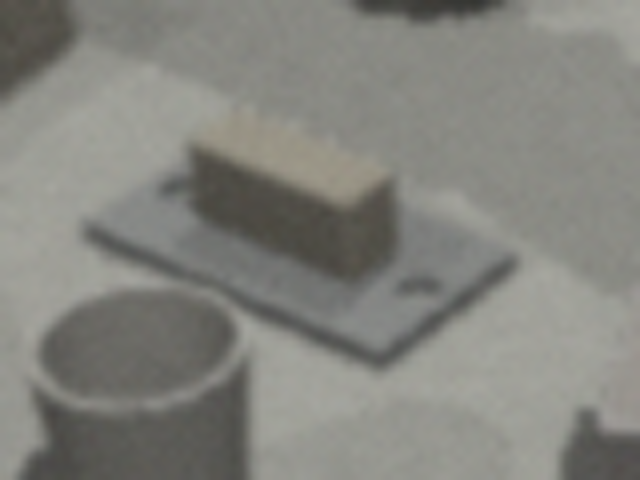

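```bash
cat > h.py <<'E'
from plant import status, optics, r
import cv2,numpy as np
from scipy.spatial.transform import Rotation as R
def ray(n,px,c=None):
    c=c or optics.calibration(n); E=np.array(c["extrinsics"])
    u=cv2.undistortPoints(np.array([[px]],float),np.array(c["camera_matrix"]),np.array(c["distortion"]))[0,0]
    return E[:3,3],E[:3,:3]@np.array([u[0],u[1],1])
def onz(n,px,z,c=None):
    o,d=ray(n,px,c); return o+d*(z-o[2])/d[2]
def proj(n,p,c=None):
    c=c or optics.calibration(n);M=np.linalg.inv(np.array(c["extrinsics"]))
    return cv2.projectPoints(np.array(p,float).reshape(-1,1,3),cv2.Rodrigues(M[:3,:3])[0],M[:3,3],np.array(c["camera_matrix"]),np.array(c["distortion"]))[0][:,0]
def save(n,name,crop=None,f=1):
    c=optics.calibration(n);im=optics.grab_frame(n)[:,:,::-1]
    cv2.imwrite(f"pics/raw_{name}.png",im)
    if crop: im=im[crop[1]:crop[3],crop[0]:crop[2]]
    cv2.imwrite(f"pics/{name}.png",cv2.resize(im,None,fx=f,fy=f,interpolation=cv2.INTER_CUBIC)); return c
E
python3 - <<'E'
from h import *
c=lambda x,y:(155+x/5-.4,130+y/5-.4)
pts={k:onz("top",c(*p),z) for k,p,z in [("lipL",(180,442),.155),("lipR",(495,240),.155),("bL",(60,240),.155),("bR",(370,52),.155),("pL",(237,525),.0233),("pR",(535,330),.0233),("tabtop",(408,362),.062)]}
for k,v in pts.items(): print(k,v.round(4))
for a,b in [("lipL","lipR"),("bL","bR"),("pL","pR")]:
    d=pts[a]-pts[b]; print(a,np.linalg.norm(d).round(4),np.degrees(np.arctan2(-d[0],d[1])).round(2))
# carrier
c=lambda x,y:(280+x/8-.44,165+y/8-.44)
cc=[onz("top",c(*p),.008) for p in [(110,158),(455,120),(478,300),(135,338)]]
print(np.round(cc,4), np.mean(cc,0).round(4))
hh=[onz("top",c(*p),.008) for p in [(155,240),(433,212)]];print(np.round(hh,4),np.mean(hh,0).round(4),np.linalg.norm(hh[0]-hh[1]))
bb=[onz("top",c(*p),.046) for p in [(212,190),(392,177),(400,238),(216,256)]]
print(np.round(bb,4),np.mean(bb,0).round(4))
c=lambda x,y:(160+x/8-.44,165+y/8-.44)
bb=[onz("scene",c(*p),.046) for p in [(192,148),(240,110),(395,175),(345,212)]]
print(np.round(bb,4),np.mean(bb,0).round(4))
hh=[onz("scene",c(*p),.008) for p in [(175,187),(418,287)]];print(np.round(hh,4),np.mean(hh,0).round(4))
E
```

```text
lipL [0.5287 0.1919 0.155 ]
lipR [ 0.6513 -0.0077  0.155 ]
bL [0.6597 0.268  0.155 ]
bR [0.7773 0.0689 0.155 ]
pL [0.4882 0.172  0.0233]
pR [ 0.6164 -0.034   0.0233]
tabtop [0.5904 0.0522 0.062 ]
lipL 0.2343 31.57
bL 0.2312 30.56
pL 0.2427 31.91
[[ 0.6559 -0.1461  0.008 ]
 [ 0.6685 -0.2982  0.008 ]
 [ 0.5885 -0.3032  0.008 ]
 [ 0.5764 -0.1534  0.008 ]] [ 0.6223 -0.2252  0.008 ]
[[ 0.6191 -0.164   0.008 ]
 [ 0.6279 -0.2859  0.008 ]] [ 0.6235 -0.225   0.008 ] 0.12223346158301773
[[ 0.6331 -0.1851  0.046 ]
 [ 0.6365 -0.2621  0.046 ]
 [ 0.6101 -0.264   0.046 ]
 [ 0.6047 -0.1854  0.046 ]] [ 0.6211 -0.2242  0.046 ]
[[ 0.6484 -0.2523  0.046 ]
 [ 0.6185 -0.2581  0.046 ]
 [ 0.6139 -0.18    0.046 ]
 [ 0.643  -0.1769  0.046 ]] [ 0.631  -0.2168  0.046 ]
[[ 0.6339 -0.2834  0.008 ]
 [ 0.6232 -0.1624  0.008 ]] [ 0.6285 -0.2229  0.008 ]
```

```bash
cat >> h.py <<'E'
def boxR(yaw): return R.from_euler('z',yaw,degrees=True).as_matrix()
SEAT=np.array([.656,.132,.06]);YAW=31.5
def box2w(p,seat=None,yaw=None):
    s=SEAT if seat is None else seat; return np.array([s[0],s[1],0])+boxR(YAW if yaw is None else yaw)@np.array(p)
def lean(t,sgn,yaw):
    B=boxR(yaw);x=B@[np.sin(np.radians(t)),0,-np.cos(np.radians(t))];y=sgn*B@[0,1,0]
    return R.from_matrix(np.c_[x,y,np.cross(x,y)])
def move(p,Rt):
    o=status.get_obs();Rc=R.from_rotvec(o["orientation"])
    print("ee",o["ee_pos"].round(4) if hasattr(o["ee_pos"],'round') else o["ee_pos"],"t",o["clock"])
    print("shift cm",((np.array(p)-o["ee_pos"])*100).round(2),"turn",np.degrees((Rt*Rc.inv()).as_rotvec()).round(2))
E
python3 - <<'E'
from h import *
o=status.get_obs();print(R.from_rotvec(o["orientation"]).as_matrix().round(3))
n=np.array([-.574,0,.819])
for t in (30,):
  for s in (1,-1):
    Rt=lean(t,s,YAW); a=Rt.as_matrix()[:,0]
    p=box2w([-97.6e-3,-64e-3,53e-3])
    print(p.round(3)); move(p-a*.07,Rt)
E
```

```text
[[-0.     0.293 -0.956]
 [ 0.001 -0.956 -0.293]
 [-1.    -0.001  0.   ]]
[0.606 0.026 0.053]
ee [ 0.1979 -0.645   0.1677] t 0.15
shift cm [37.85 65.31 -5.4 ] turn [  39.43   17.87 -160.29]
[0.606 0.026 0.053]
ee [ 0.1979 -0.645   0.1677] t 0.15
shift cm [37.85 65.31 -5.4 ] turn [ 12.32 -27.44  14.1 ]
```

{"name": "play_rows", "arguments": {
  "motion": [
    [[1,2,5],[0,0,0]],
    [[3,6,9],[0,0,2]],
    [[6,11,11],[0,0,4]],
    [[9,16,12],[0,0,6]],
    [[12,21,12],[2,-4,8]],
    [[15,26,12],[4,-8,10]],
    [[18,31,12],[6,-13,11]],
    [[21,36,12],[8,-18,12]],
    [[24,41,12],[10,-22,13]],
    [[27,46,12],[12.3,-27.4,14.1]]
  ],
  "gripper": -1
}}

```text
clock: 1.4
ee_pos: [0.4689, -0.1832, 0.288]
orientation: [2.415, 0.682, -1.391]
contact_force: [1.1, -0.3, 0.3]
finger_gap: 0.005
```

Run:
```python
from h import *
Rt=lean(30,-1,YAW); a=Rt.as_matrix()[:,0]
move(box2w([-97.6e-3,-64e-3,53e-3])-a*.07,Rt)
```

```text
ee [ 0.4689 -0.1832  0.288 ] t 1.4
shift cm [ 10.75  19.14 -17.44] turn [-0.02  0.12 -0.05]
```

{"name": "play_rows", "arguments": {
  "motion": [
    [[2,4,-2],[0,0,0]],
    [[5,9,-5],[0,0,0]],
    [[8,14,-9],[0,0,0]],
    [[10,18,-12],[0,0,0]],
    [[10.7,19.1,-14],[0,0,0]],
    [[10.7,19.1,-14.5],[0,0,0]],
    [[10.7,19.1,-14.5],[0,0,0]]
  ]
}}

```text
clock: 2.28
ee_pos: [0.5757, 0.007, 0.1431]
orientation: [2.415, 0.681, -1.391]
contact_force: [-0.2, 0.7, 0.2]
finger_gap: 0.006
```

Run:
```python
from h import *
o=status.get_obs();print(o["ee_pos"])
c=save("wrist","w1",f=1.5);print(proj("wrist",[o["ee_pos"],box2w([-.099,-.034,.055])],c))
save("top","t1",(155,130,285,240),5)
print(proj("top",[o["ee_pos"]]))
```

```text
[0.57566311 0.00698494 0.14311188]
[[257.57832979 213.83221778]
 [227.08797765 195.50577724]]
[[249.6314981  202.03082677]]
```

View pics/w1.png

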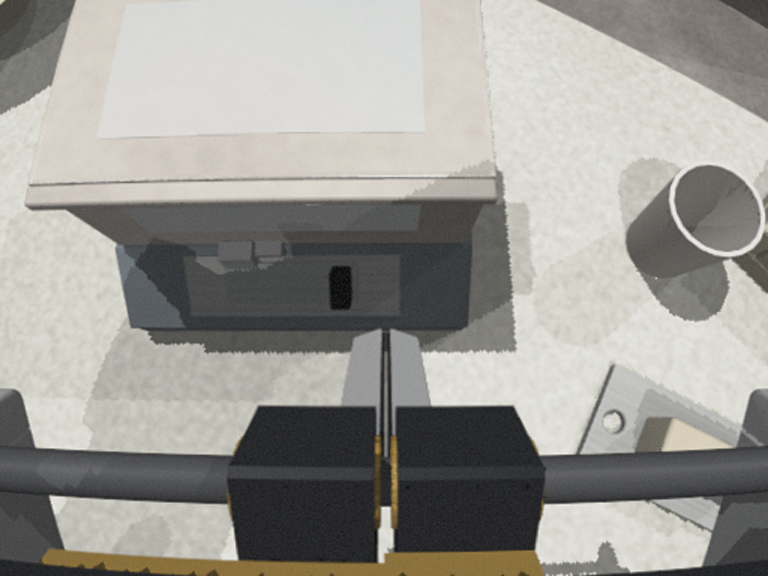

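View pics/t1.png

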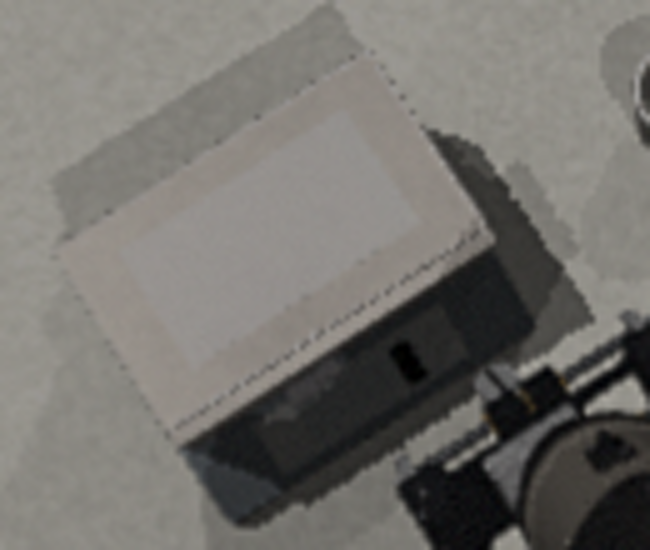

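The wrist view shows the tab at (340,288) in the enlarged image. I predicted (340,293), so they agree to about 2 mm, and the box edges are level, which confirms the yaw. The fingers will come down on the tab's right (-y) side.

Run:
```python
from h import *
Rt=lean(30,-1,YAW); a=Rt.as_matrix()[:,0]
for y in (-.064,-.034-.0195+.013,-.034-.0195+.016):
  p=box2w([-97.6e-3,y,53e-3]); move(p-a*(.02 if y==-.064 else 0),Rt);move(p,Rt)
```

```text
ee [0.5761 0.0065 0.1439] t 2.375
shift cm [ 2.16  1.47 -7.36] turn [0.01 0.18 0.04]
ee [0.5761 0.0065 0.1439] t 2.375
shift cm [ 3.01  1.99 -9.09] turn [0.01 0.18 0.04]
ee [0.5761 0.0065 0.1439] t 2.375
shift cm [ 1.78  4.   -9.09] turn [0.01 0.18 0.04]
ee [0.5761 0.0065 0.1439] t 2.375
shift cm [ 1.78  4.   -9.09] turn [0.01 0.18 0.04]
ee [0.5761 0.0065 0.1439] t 2.375
shift cm [ 1.63  4.25 -9.09] turn [0.01 0.18 0.04]
ee [0.5761 0.0065 0.1439] t 2.375
shift cm [ 1.63  4.25 -9.09] turn [0.01 0.18 0.04]
```

{"name": "play_rows", "arguments": {
  "motion": [
    [[1,0.7,-3],[0,0,0]],
    [[2,1.4,-6.5],[0,0,0]],
    [[2.6,1.7,-8],[0,0,0]],
    [[2.9,1.9,-8.7],[0,0,0]],
    [[3.0,2.0,-9.0],[0,0,0]],
    [[3.0,2.0,-9.0],[0,0,0]]
  ]
}}

```text
clock: 3.12
ee_pos: [0.6064, 0.0262, 0.0546]
orientation: [2.416, 0.678, -1.389]
contact_force: [0.0, -0.4, -0.7]
finger_gap: 0.006
```

Run:
```python
from h import *
o=status.get_obs();print(o["ee_pos"],o["contact_force"])
c=save("wrist","w2",(80,100,380,300),2.6)
Rt=lean(30,-1,YAW)
for y in (-.0405,-.0375,-.035): move(box2w([-97.6e-3,y,53e-3]),Rt)
```

```text
[0.60639371 0.02619166 0.05455424] [ 0.00204356 -0.39341496 -0.71055235]
ee [0.6064 0.0262 0.0547] t 3.175
shift cm [-1.25  2.03 -0.17] turn [0.03 0.24 0.06]
ee [0.6064 0.0262 0.0547] t 3.175
shift cm [-1.4   2.29 -0.17] turn [0.03 0.24 0.06]
ee [0.6064 0.0262 0.0547] t 3.175
shift cm [-1.53  2.5  -0.17] turn [0.03 0.24 0.06]
```

View pics/w2.png

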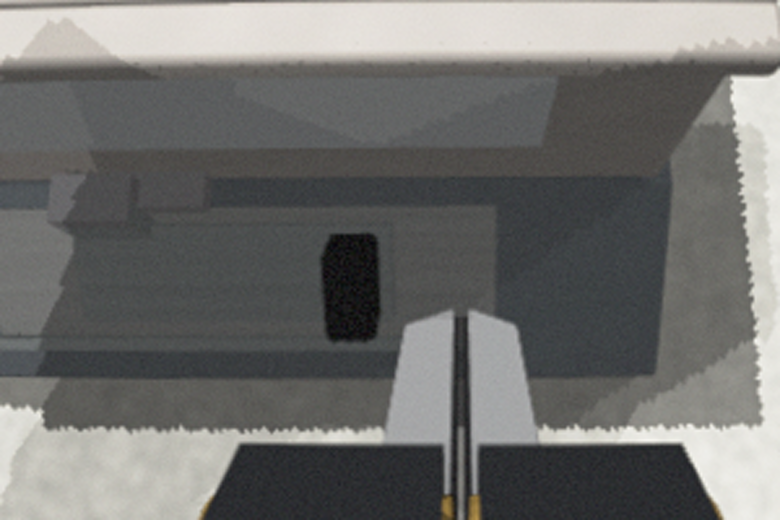

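The tab is at display (350,288). The fingertips end at row 312, so they overlap only its lower part. I'll go 6 mm up the slope, then push.

{"name": "play_rows", "arguments": {
  "motion": [
    [[0.4,0.3,0.2],[0,0,0]],
    [[0.2,0.7,0.2],[0,0,0]],
    [[-0.1,1.1,0.2],[0,0,0]],
    [[-0.3,1.5,0.2],[0,0,0]],
    [[-0.5,1.8,0.2],[0,0,0]],
    [[-0.5,1.8,0.2],[0,0,0]]
  ]
}}

```text
clock: 3.92
ee_pos: [0.6012, 0.0445, 0.0566]
orientation: [2.416, 0.679, -1.389]
contact_force: [0.4, 0.4, -0.4]
finger_gap: 0.009
```

Run:
```python
from h import *
c=save("wrist","w3",(80,60,380,300),2.4)
print(status.get_obs()["ee_pos"])
```

```text
[0.6013612  0.04424095 0.05664166]
```

View pics/w3.png

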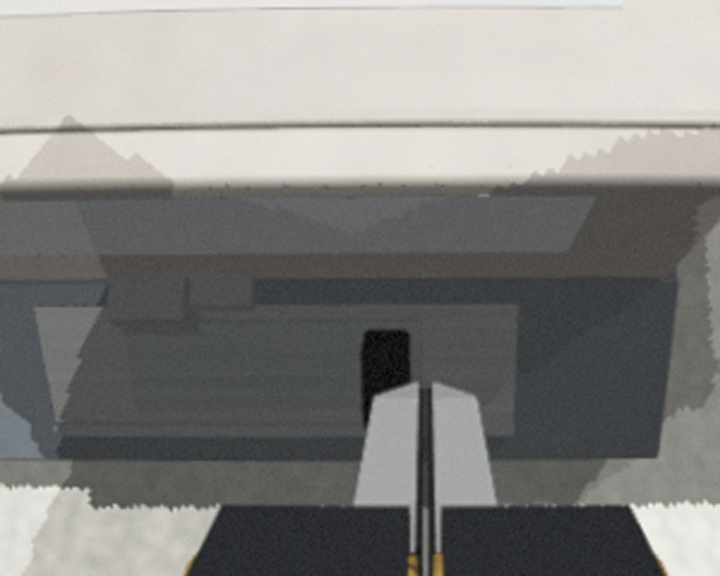

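Run:
```python
from h import *
o=status.get_obs();c=optics.calibration("wrist")
Rt=R.from_rotvec(o["orientation"]).as_matrix()
f=lambda q:((q-[80,60])*2.4).round(0).tolist()
e=o["ee_pos"];print("tcp",f(proj("wrist",[e],c)))
for dy in(-.0125,.0125):
  for dz in (-.008,.008): print(dy,dz,f(proj("wrist",[e+Rt@[0,dy,dz]],c)))
print("tab top corners",f(proj("wrist",[box2w([-.099-.0052+sx*.0106,-.034+sy*.007,.055+.0074-sx*-.0075]) for sx in(-1,1) for sy in(-1,1)],c)))
print("panel corners",f(proj("wrist",[box2w([-.07,-.125,.06]),box2w([-.1224,-.125,.0233]),box2w([-.07,.125,.06])],c)))
print("top view panel corners", proj("top",[box2w([-.1224,-.125,.0233]),box2w([-.1224,.125,.0233]),box2w([-.104,-.034,.0624])]).round(1))
```

```text
tcp [[426.0, 369.0]]
-0.0125 -0.008 [[384.0, 344.0]]
-0.0125 0.008 [[385.0, 394.0]]
0.0125 -0.008 [[469.0, 344.0]]
0.0125 0.008 [[468.0, 394.0]]
tab top corners [[408.0, 445.0], [361.0, 445.0], [408.0, 365.0], [358.0, 365.0]]
panel corners [[685.0, 294.0], [662.0, 475.0], [-116.0, 295.0]]
top view panel corners [[262.9 195.4]
 [201.2 235.2]
 [237.3 203.5]]
```

The fingertip hides the tab's lower right edge without any contact force. It is still downslope of the tab, and the observed edges sit about 5 mm upslope of my estimate. I'll back off, go upslope and look again.

{"name": "play_rows", "arguments": {
  "motion": [
    [[0.3,-0.5,0],[0,0,0]],
    [[0.6,-1.0,0.1],[0,0,0]],
    [[1.0,-0.8,0.3],[0,0,0]],
    [[1.4,-0.5,0.5],[0,0,0]],
    [[1.4,-0.5,0.5],[0,0,0]]
  ]
}}

```text
clock: 4.6
ee_pos: [0.6158, 0.0399, 0.062]
orientation: [2.416, 0.679, -1.388]
contact_force: [0.2, -0.4, 0.7]
finger_gap: 0.008
```

Run:
```python
from h import *
c=save("wrist","w4",(80,60,380,300),2.4)
o=status.get_obs();print(o["ee_pos"],o["contact_force"]); print((proj("wrist",[o["ee_pos"]],c)-[80,60])*2.4)
save("scene","s4",(200,150,380,290),4)
```

```text
[0.61546092 0.03983961 0.06175433] [-0.95393598  0.05921942 -0.09541656]
[[426.00332586 370.39987183]]
```

View pics/w4.png

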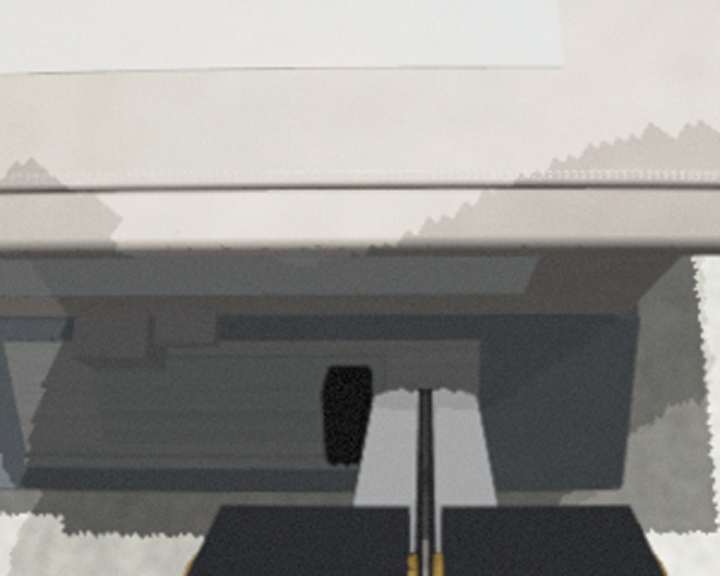

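Now the fingers stand right beside the tab: tab x 323–372, rows 366–463, fingertips from row 390. Pushing +y.

{"name": "play_rows", "arguments": {
  "motion": [
    [[-0.2,0.35,0],[0,0,0]],
    [[-0.4,0.65,0],[0,0,0]],
    [[-0.6,1.0,0],[0,0,0]],
    [[-0.7,1.2,0],[0,0,0]],
    [[-0.7,1.2,0],[0,0,0]]
  ]
}}

```text
clock: 5.32
ee_pos: [0.6082, 0.0519, 0.0617]
orientation: [2.415, 0.679, -1.388]
contact_force: [-0.2, -0.2, -0.2]
finger_gap: 0.003
```

Run:
```python
from h import *
c=save("wrist","w5",(80,60,380,300),2.4)
o=status.get_obs();print(o["ee_pos"],o["contact_force"])
```

```text
[0.60828312 0.05171896 0.06165147] [-0.22635227 -0.3453617   0.08601919]
```

View pics/w5.png

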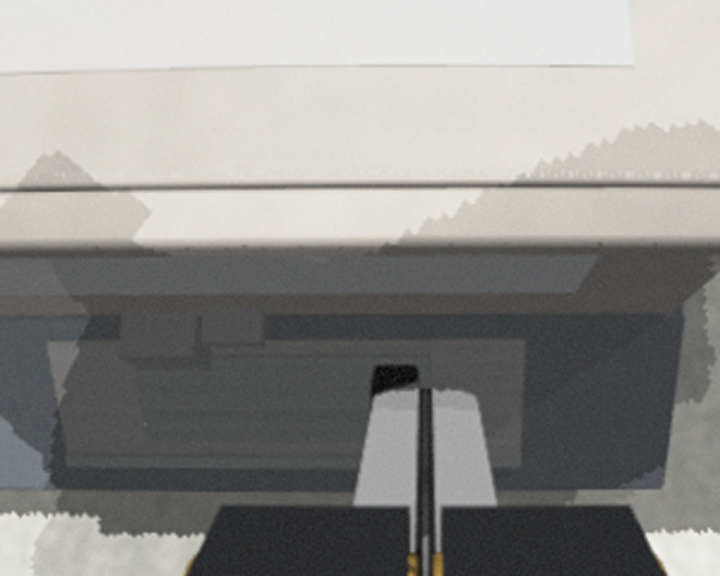

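Run:
```python
from h import *
o=status.get_obs()
save("scene","s5",(200,140,380,290),4)
save("top","t5",(175,150,275,230),7)
Rt=R.from_rotvec(o["orientation"]).as_matrix()
for n,q,f in(("scene",[200,140],4),("top",[175,150],7)):
  print(n,((proj(n,[o["ee_pos"],o["ee_pos"]-Rt[:,0]*.097, box2w([-.104,-.034,.0624])])-q)*f).round(0).tolist())
```

```text
scene [[293.0, 283.0], [303.0, 137.0], [309.0, 264.0]]
top [[429.0, 327.0], [480.0, 385.0], [436.0, 375.0]]
```

View pics/s5.png

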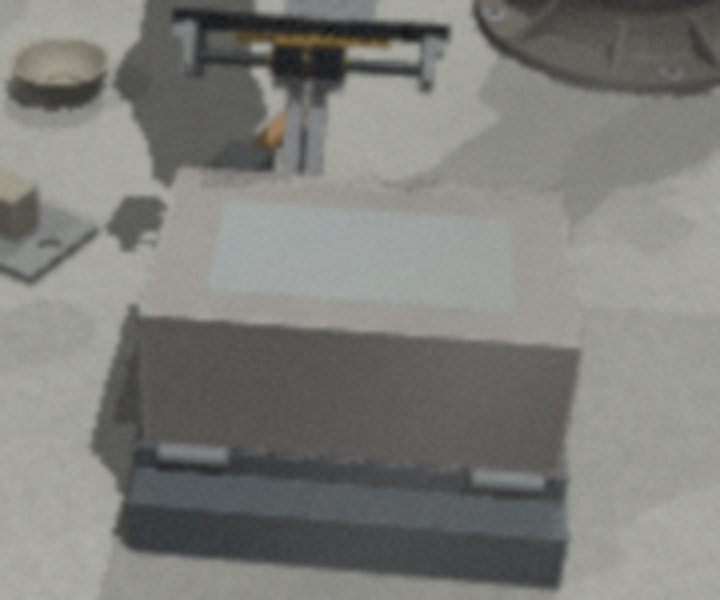

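View pics/t5.png

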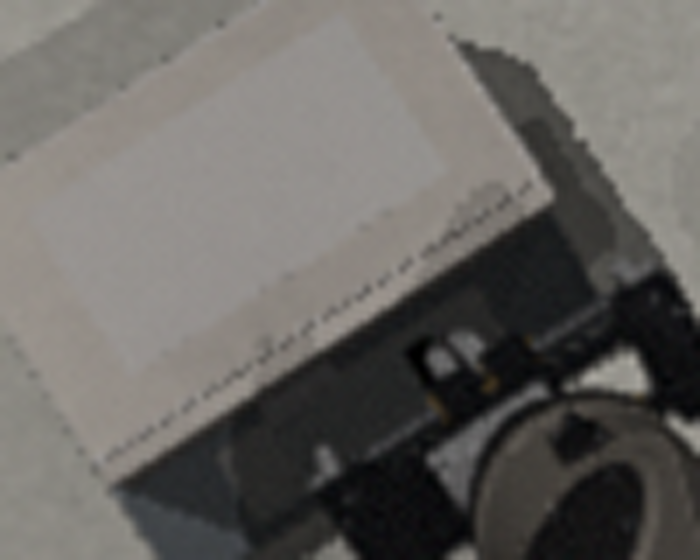

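Run:
```python
from h import *
e=np.array([.1979,-.645,.1677]);y=np.array([.293,-.956,-.001])
for dz in(0,.02,.04,.097): print(dz,proj("scene",[e+y*.047+[0,0,dz],e-y*.047+[0,0,dz]]).round(1).tolist(),proj("top",[e+y*.047+[0,0,dz],e-y*.047+[0,0,dz]]).round(1).tolist())
im=cv2.imread("pics/scene0.png");cv2.imwrite("pics/sc0g.png",cv2.resize(im[0:110,140:260],None,fx=6,fy=5,interpolation=cv2.INTER_CUBIC))
```

```text
0 [[187.0, 79.0], [207.1, 81.7]] [[479.5, 310.8], [452.6, 321.7]]
0.02 [[186.6, 74.2], [206.8, 76.8]] [[482.7, 311.2], [455.5, 322.4]]
0.04 [[186.1, 69.3], [206.5, 71.9]] [[486.0, 311.7], [458.4, 323.0]]
0.097 [[184.8, 55.2], [205.5, 57.6]] [[495.8, 313.2], [467.3, 325.0]]
```

View pics/sc0g.png

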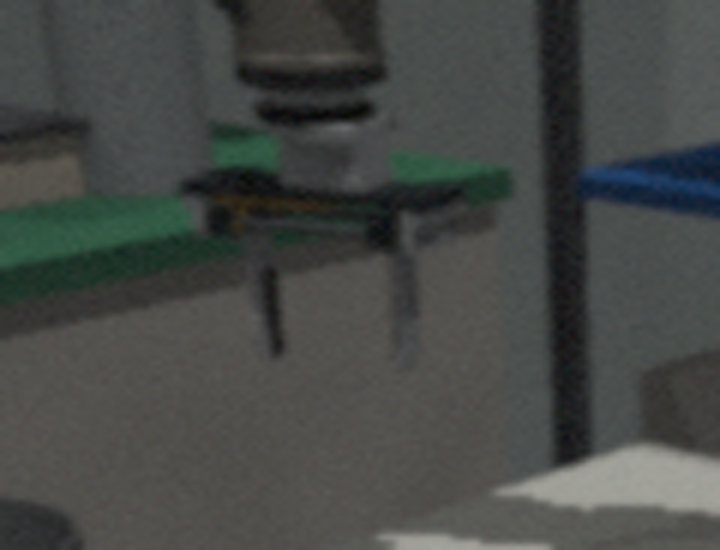

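Every view shows the visible fingertips about 36 mm short of the reported TCP. In the start scene picture the tips are at row 71–73, while the reported TCP projects to 79–82. The wrist scale agrees. I'll use tip = reported TCP minus 36 mm along the tool. So the fingers have been above the tab: I'll back off in -y and then descend.

{"name": "play_rows", "arguments": {
  "motion": [
    [[0.5,-0.8,0],[0,0,0]],
    [[0.9,-1.5,0],[0,0,0]],
    [[1.0,-1.4,-1],[0,0,0]],
    [[1.1,-1.4,-2],[0,0,0]],
    [[1.2,-1.3,-2.8],[0,0,0]],
    [[1.3,-1.3,-3.4],[0,0,0]],
    [[1.3,-1.3,-3.8],[0,0,0]],
    [[1.3,-1.3,-3.8],[0,0,0]]
  ]
}}

```text
clock: 6.48
ee_pos: [0.6207, 0.0388, 0.0226]
orientation: [2.414, 0.68, -1.39]
contact_force: [0.6, 0.3, -0.6]
finger_gap: 0.002
```

Run:
```python
from h import *
c=save("wrist","w6",(80,60,380,300),2.4)
o=status.get_obs();print(o["ee_pos"],o["contact_force"])
Rt=R.from_rotvec(o["orientation"]).as_matrix()
e=o["ee_pos"]-Rt[:,0]*.036
print([((proj("wrist",[e+Rt@[0,dy,dz]],c)-[80,60])*2.4).round().tolist() for dy in(-.0125,.0125) for dz in(-.008,.008)])
```

```text
[0.62100823 0.0388387  0.02298165] [-0.09204834 -0.17102486  0.78181848]
[[[377.0, 387.0]], [[378.0, 445.0]], [[477.0, 387.0]], [[476.0, 445.0]]]
```

View pics/w6.png

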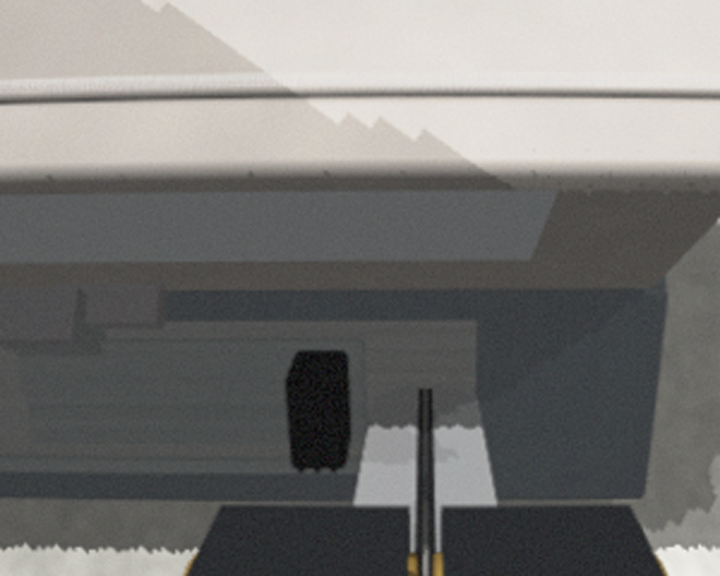

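The fingertips now sit beside the tab: tab x 290–350, fingers from x≈372, and the 36 mm correction matches. Pushing.

{"name": "play_rows", "arguments": {
  "motion": [
    [[-0.2,0.35,0],[0,0,0]],
    [[-0.4,0.7,0],[0,0,0]],
    [[-0.6,1.0,0],[0,0,0]],
    [[-0.8,1.3,0],[0,0,0]],
    [[-0.9,1.5,0],[0,0,0]],
    [[-0.9,1.5,0],[0,0,0]]
  ]
}}

```text
clock: 7.28
ee_pos: [0.613, 0.0526, 0.0262]
orientation: [2.412, 0.682, -1.397]
contact_force: [0.4, -4.5, 1.9]
finger_gap: 0.003
```

Run:
```python
from h import *
c=save("wrist","w7",(80,60,380,300),2.4)
o=status.get_obs();print(o["ee_pos"],o["contact_force"])
```

```text
[0.61297143 0.05261407 0.02613731] [-0.73977757 -3.87670565  1.5687725 ]
```

View pics/w7.png

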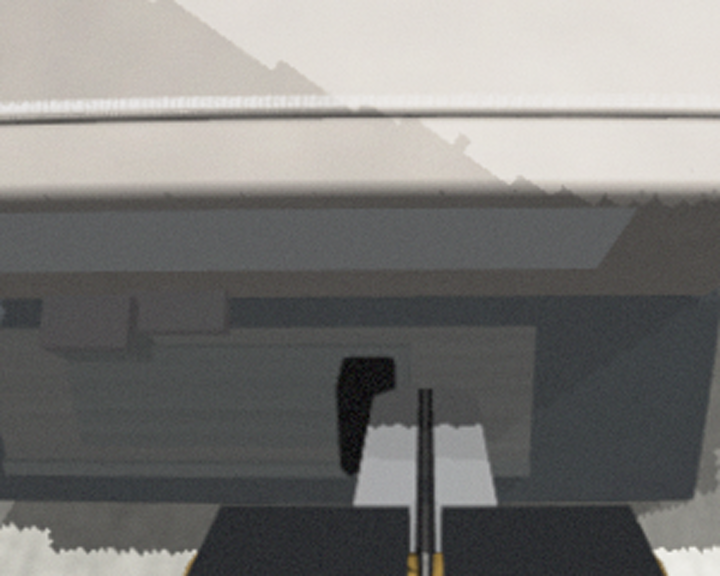

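{"name": "play_rows", "arguments": {
  "motion": [
    [[0.3,-0.5,0],[0,0,0]],
    [[0.7,-1.1,0],[0,0,0]],
    [[0.9,-1.5,-0.2],[0,0,0]],
    [[0.9,-1.5,-0.5],[0,0,0]],
    [[1.0,-1.4,-0.7],[0,0,0]],
    [[1.0,-1.4,-0.8],[0,0,0]],
    [[1.0,-1.4,-0.8],[0,0,0]]
  ]
}}

```text
clock: 8.2
ee_pos: [0.6228, 0.0387, 0.018]
orientation: [2.412, 0.683, -1.398]
contact_force: [0.2, -0.2, -0.5]
finger_gap: 0.007
```

Run:
```python
from h import *
c=save("wrist","w8",(80,60,380,300),2.4)
o=status.get_obs();print(o["ee_pos"],o["contact_force"])
Rt=R.from_rotvec(o["orientation"]).as_matrix();print(Rt.round(3).tolist())
```

```text
[0.62292683 0.03862794 0.01814605] [ 0.6438611   0.13407299 -0.19521978]
[[0.424, 0.523, -0.74], [0.262, -0.852, -0.453], [-0.867, -0.002, -0.498]]
```

View pics/w8.png

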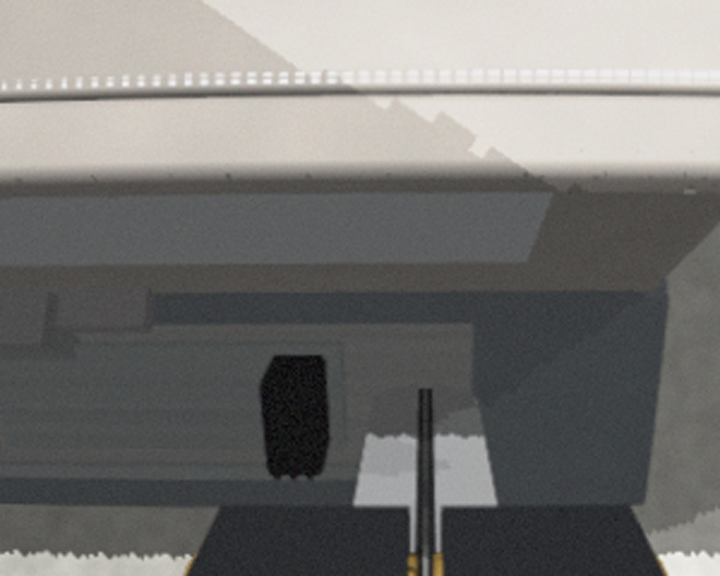

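{"name": "play_rows", "arguments": {
  "motion": [
    [[0,0,-0.2],[0,0,0]],
    [[0,0,-0.4],[0,0,0]],
    [[0,0,-0.4],[0,0,0]]
  ]
}}

```text
clock: 8.62
ee_pos: [0.6233, 0.0383, 0.015]
orientation: [2.411, 0.684, -1.4]
contact_force: [-0.2, 0.9, 0.5]
finger_gap: 0.006
```

{"name": "play_rows", "arguments": {
  "motion": [
    [[-0.3,0.4,0],[0,0,0]],
    [[-0.5,0.8,0],[0,0,0]],
    [[-0.7,1.1,0],[0,0,0]],
    [[-0.8,1.3,0],[0,0,0]],
    [[-0.9,1.5,0],[0,0,0]],
    [[-0.9,1.5,0],[0,0,0]]
  ]
}}

```text
clock: 9.38
ee_pos: [0.6153, 0.0518, 0.0183]
orientation: [2.406, 0.687, -1.407]
contact_force: [0.2, -4.9, -1.7]
finger_gap: 0.003
```

Run:
```python
from h import *
c=save("wrist","w9",(80,60,380,300),2.4)
o=status.get_obs();print(o["ee_pos"],o["contact_force"])
```

```text
[0.6153091  0.05183167 0.01820463] [ 1.36050645 -3.60474033 -2.17832729]
```

View pics/w9.png

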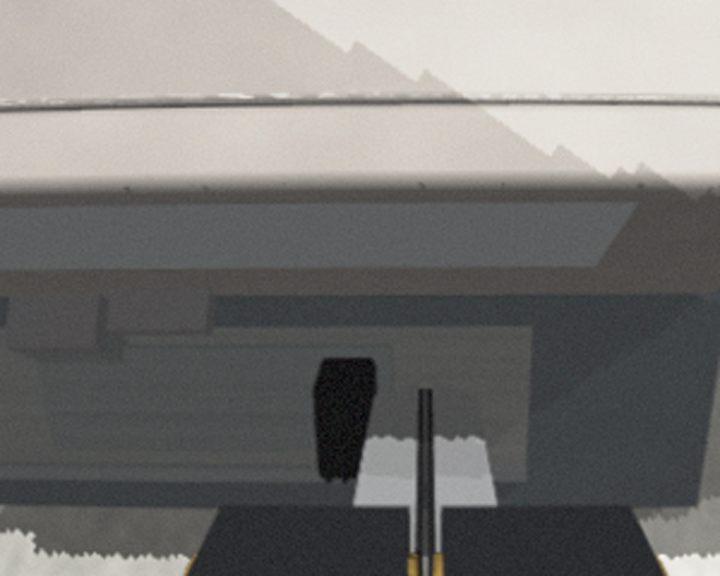

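The finger is pressing on the tab (about 4.5 N), and the tab has moved about 7 mm. I'll keep pushing.

{"name": "play_rows", "arguments": {
  "motion": [
    [[-0.15,0.25,-0.1],[0,0,0]],
    [[-0.3,0.5,-0.2],[0,0,0]],
    [[-0.4,0.7,-0.2],[0,0,0]],
    [[-0.4,0.7,-0.2],[0,0,0]]
  ]
}}

```text
clock: 9.93
ee_pos: [0.6119, 0.0585, 0.0184]
orientation: [2.403, 0.691, -1.412]
contact_force: [0.8, -3.1, -0.1]
finger_gap: 0.006
```

Run:
```python
from h import *
c=save("wrist","w10",(80,60,380,300),2.4)
o=status.get_obs();print(o["ee_pos"],o["contact_force"])
```

```text
[0.61192762 0.05841548 0.0184098 ] [ 1.27237447 -2.55952426 -0.81203286]
```

View pics/w10.png

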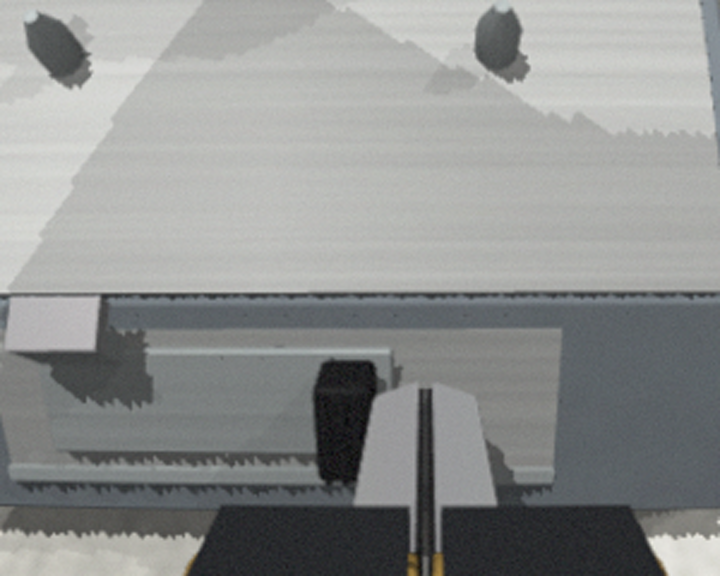

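The cover has flown open and both studs are visible. Next I'll retreat and rise toward the carrier.

{"name": "play_rows", "arguments": {
  "motion": [
    [[0.2,-0.3,0],[0,0,0]],
    [[0.1,-0.5,0.8],[0,0,0]],
    [[-1.5,-1.5,4],[0,0,0]],
    [[-3.5,-3,8],[0,0,0]],
    [[-4.5,-6,12],[0,0,0]],
    [[-5,-10,16],[0,0,0]],
    [[-5,-14,20],[0,0,0]],
    [[-5,-18,22],[0,0,0]],
    [[-5,-22,24],[0,0,0]],
    [[-4,-25,25],[0,0,0]]
  ],
  "gripper": -1
}}

```text
clock: 11.22
ee_pos: [0.5713, -0.1934, 0.2705]
orientation: [2.404, 0.689, -1.411]
contact_force: [1.0, 0.5, -0.0]
finger_gap: 0.003
```

Run:
```python
from h import *
o=status.get_obs();print(o["ee_pos"],o["contact_force"])
save("top","t11",(155,110,355,260),4)
save("scene","s11",None,1.5)
```

```text
[ 0.57131052 -0.19336391  0.27049268] [ 0.97094451  0.48277589 -0.03844686]
```

View pics/t11.png

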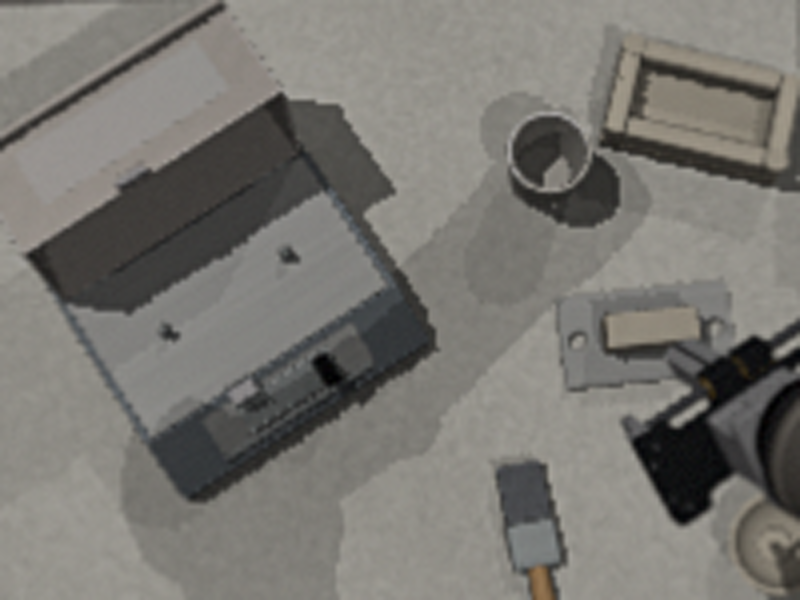

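View pics/s11.png

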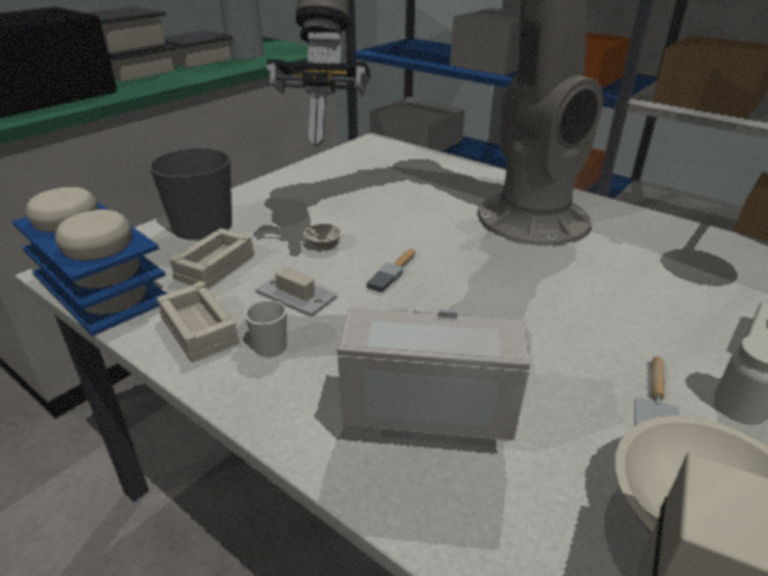

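The cover stands fully open, and the carrier and bystanders are untouched. Studs show at top-crop (289,255) and (168,331), and the bar at (650,328). Next: measure the seat, the bar and the actual fingertip offset.

Run:
```python
from h import *
o=status.get_obs();Rt=R.from_rotvec(o["orientation"]).as_matrix();a=Rt[:,0];e=o["ee_pos"]
for L in (0,.03,.04,.05): print(L,((proj("scene",[e-a*L]))*1.5).round().tolist(),((proj("top",[e-a*L])-[155,110])*4).round().tolist())
c=lambda x,y:(155+x/4-.4,110+y/4-.4)
for z in (.06,.07,.08):
  s=[onz("top",c(*p),z) for p in[(289,255),(168,331)]];d=s[1]-s[0];print(z,np.round(s,4).tolist(),np.mean(s,0).round(4),np.linalg.norm(d).round(4),np.degrees(np.arctan2(-d[0],d[1])))
im=cv2.imread("pics/raw_t11.png");cv2.imwrite("pics/studs.png",cv2.resize(im[160:205,180:245],None,fx=11,fy=11,interpolation=cv2.INTER_CUBIC))
```

```text
0 [[316.0, 165.0]] [[658.0, 336.0]]
0.03 [[317.0, 148.0]] [[675.0, 346.0]]
0.04 [[317.0, 142.0]] [[681.0, 350.0]]
0.05 [[317.0, 137.0]] [[687.0, 354.0]]
0.06 [[0.6897, 0.0817, 0.06], [0.6274, 0.1847, 0.06]] [0.6585 0.1332 0.06  ] 0.1204 31.208060461998144
0.07 [[0.6874, 0.0812, 0.07], [0.6255, 0.1834, 0.07]] [0.6564 0.1323 0.07  ] 0.1195 31.208060461998123
0.08 [[0.6851, 0.0806, 0.08], [0.6236, 0.1821, 0.08]] [0.6543 0.1314 0.08  ] 0.1187 31.208060461998116
```

View pics/studs.png

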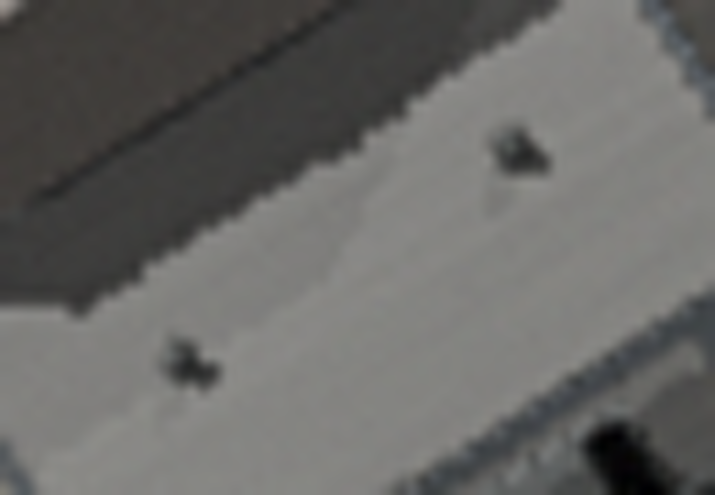

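Run:
```python
from h import *
o=status.get_obs();Rt=R.from_rotvec(o["orientation"]);e=o["ee_pos"]
E=np.array(optics.calibration("wrist")["extrinsics"])
T=np.eye(4);T[:3,:3]=Rt.as_matrix();T[:3,3]=e
K=np.linalg.inv(T)@E; np.save("K.npy",K)
T2=np.eye(4);T2[:3,:3]=R.from_rotvec([2.403,.691,-1.412]).as_matrix();T2[:3,3]=[0.6119,.0585,.0184]
c=dict(optics.calibration("wrist"));c["extrinsics"]=T2@K
s=[onz("wrist",(80+x/2.4,60+y/2.4),.08,c) for x,y in((503,10),(33,18))];d=s[1]-s[0]
print(np.round(s,4),np.mean(s,0),np.linalg.norm(d),np.degrees(np.arctan2(-d[0],d[1])))
move([.6225,-.2245,.14],lean(0,-1,4.1))
```

```text
[[0.69   0.0838 0.08  ]
 [0.6273 0.1861 0.08  ]] [0.65868356 0.1349765  0.08      ] 0.11997902114113135 31.49403097039276
ee [ 0.5723 -0.1947  0.27  ] t 11.325
shift cm [  5.02  -2.98 -13.  ] turn [ -9.46  27.99 -26.79]
```

{"name": "play_rows", "arguments": {
  "motion": [
    [[1,-0.6,-2],[-2,6,-5]],
    [[2,-1.2,-4],[-4,12,-10]],
    [[3,-1.8,-6.5],[-6,18,-16]],
    [[4,-2.4,-9.5],[-8,24,-22]],
    [[5,-3,-12],[-9.5,28,-26.8]],
    [[5,-3,-13],[-9.5,28,-26.8]],
    [[5,-3,-13],[-9.5,28,-26.8]]
  ],
  "gripper": 1
}}

```text
clock: 12.2
ee_pos: [0.6212, -0.2242, 0.1396]
orientation: [2.183, 0.079, -2.186]
contact_force: [-1.5, -0.6, 0.5]
finger_gap: 0.714
```

Run:
```python
from h import *
c=save("wrist","w12",None,1.5);np.save("c12.npy",c["extrinsics"])
o=status.get_obs();print(o["ee_pos"],o["contact_force"],o["finger_gap"])
save("top","t12",(270,150,370,230),7)
```

```text
[ 0.62148249 -0.22484533  0.14063933] [ 0.49463667 -0.69616719  0.07562062] 0.7589596858485894
```

View pics/w12.png

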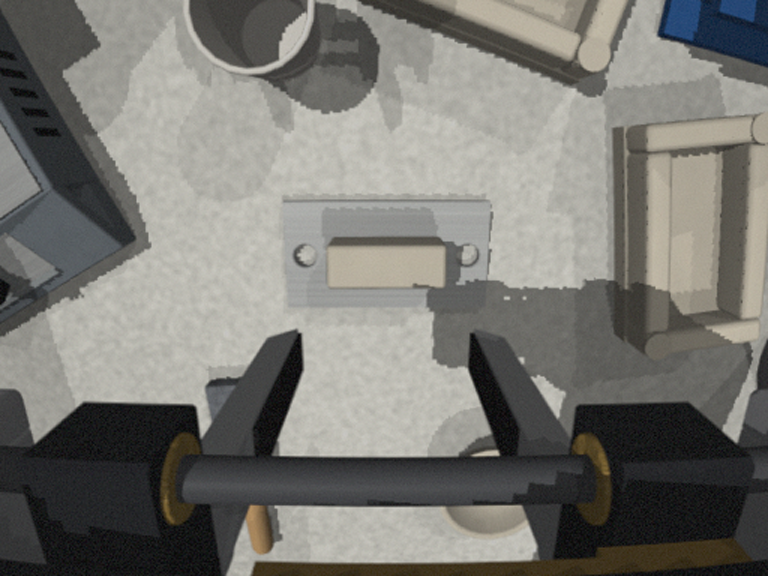

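Run:
```python
from h import *
c=dict(optics.calibration("wrist"));c["extrinsics"]=np.load("c12.npy")
g=lambda p,z:onz("wrist",(p[0]/1.5-.2,p[1]/1.5-.2),z,c)
h=[g(p,.008) for p in[(305,254),(467,254)]];d=h[0]-h[1];print(np.round(h,4).tolist(),np.mean(h,0).round(4),np.linalg.norm(d),np.degrees(np.arctan2(-d[0],d[1])))
b=[g(p,.046) for p in[(328,245),(445,245),(446,288),(328,287)]];print(np.round(b,4).tolist(),np.mean(b,0).round(4))
k=[g(p,.008) for p in[(283,201),(490,201),(490,306),(289,306)]];print(np.round(k,4).tolist(),np.mean(k,0).round(4))
move([.6225,-.2245,-.016],lean(0,-1,4.1))
```

```text
[[0.6209, -0.1637, 0.008], [0.6297, -0.2832, 0.008]] [ 0.6253 -0.2235  0.008 ] 0.11985040503408173 4.192816065572769
[[0.6365, -0.1845, 0.046], [0.6421, -0.261, 0.046], [0.613, -0.2648, 0.046], [0.6079, -0.1857, 0.046]] [ 0.6249 -0.224   0.046 ]
[[0.6588, -0.1465, 0.008], [0.6697, -0.2954, 0.008], [0.5908, -0.3056, 0.008], [0.5795, -0.1526, 0.008]] [ 0.6247 -0.225   0.008 ]
ee [ 0.6217 -0.2252  0.1412] t 12.3
shift cm [  0.08   0.07 -15.72] turn [0.03 0.07 0.02]
```

View pics/t12.png

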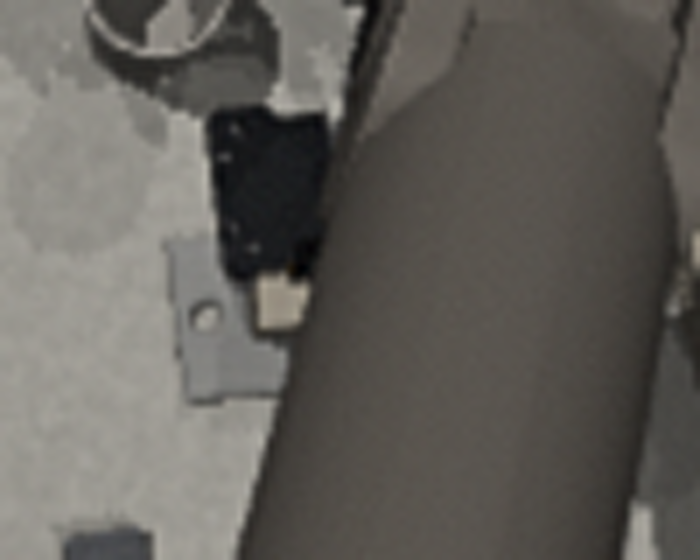

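Wrist view: bar top spans x 328–445, rows 245–288, and the holes are at (305,254) and (467,254). That gives bar centre (0.625,-0.224) and yaw 4.2°. Gripping across the 30 mm would put the 177 mm body against the open cover when placing. I'll grip the bar along its 80 mm instead, with the fingertips above stud height.

{"name": "play_rows", "arguments": {
  "motion": [
    [[0.3,0.1,-3],[0,0,0]],
    [[0.3,0.1,-6],[0,0,0]],
    [[0.3,0.1,-9],[0,0,0]],
    [[0.3,0.1,-11],[0,0,0]],
    [[0.3,0.1,-12],[0,0,0]],
    [[0.3,0.1,-12],[0,0,0]]
  ],
  "gripper": 1
}}

```text
clock: 13.05
ee_pos: [0.6247, -0.2244, 0.0215]
orientation: [2.186, 0.077, -2.184]
contact_force: [0.9, -0.4, -0.2]
finger_gap: 0.998
```

Run:
```python
from h import *
c=save("wrist","w13",None,1.5);np.save("c13.npy",c["extrinsics"])
o=status.get_obs();print(o["ee_pos"],o["contact_force"],o["finger_gap"])
```

```text
[ 0.62513047 -0.22439492  0.02201263] [-0.36997817  0.04505088  0.14186321] 0.9999989523813514
```

View pics/w13.png

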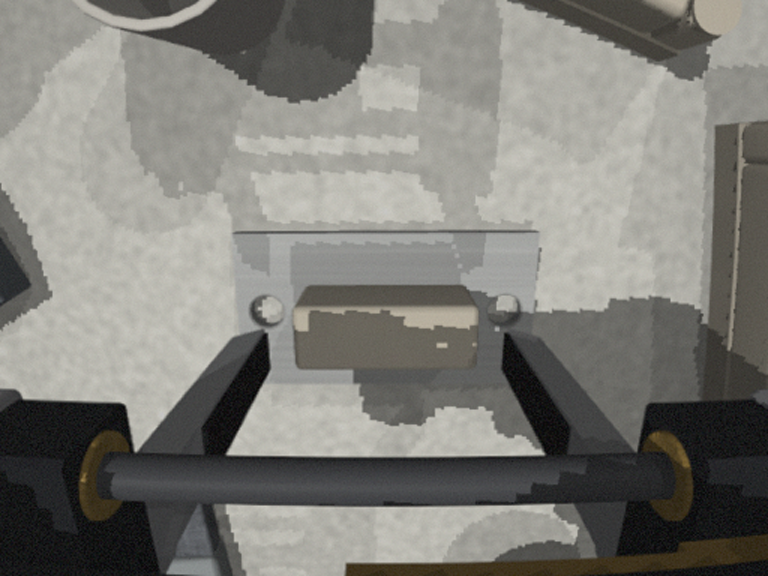

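The bar (x 295–477) is centred between the fingertips (268–504). Descending, then gripping.

{"name": "play_rows", "arguments": {
  "motion": [
    [[0,0,-1.5],[0,0,0]],
    [[0,0,-2.8],[0,0,0]],
    [[0,0,-3.6],[0,0,0]],
    [[0,0,-3.7],[0,0,0]]
  ]
}}

```text
clock: 13.6
ee_pos: [0.6246, -0.2243, -0.0159]
orientation: [2.186, 0.077, -2.184]
contact_force: [-0.7, -0.2, -0.1]
finger_gap: 1.0
```

{"name": "play_rows", "arguments": {
  "motion": [
    [[0,0,0],[0,0,0]],
    [[0,0,0],[0,0,0]],
    [[0,0,0],[0,0,0]],
    [[0,0,0],[0,0,0]]
  ],
  "gripper": -1
}}

```text
clock: 14.1
ee_pos: [0.6247, -0.2244, -0.0157]
orientation: [2.186, 0.077, -2.184]
contact_force: [-0.2, -0.3, -0.1]
finger_gap: 0.849
```

Run:
```python
from h import *
c=save("wrist","w14",None,1.5)
o=status.get_obs();print(o["ee_pos"],o["orientation"],o["contact_force"],o["finger_gap"])
```

```text
[ 0.62471037 -0.22437875 -0.01570372] [ 2.18623211  0.07695196 -2.1837936 ] [-0.63924932 -0.12444709  0.62932864] 0.8442097267518535
```

View pics/w14.png

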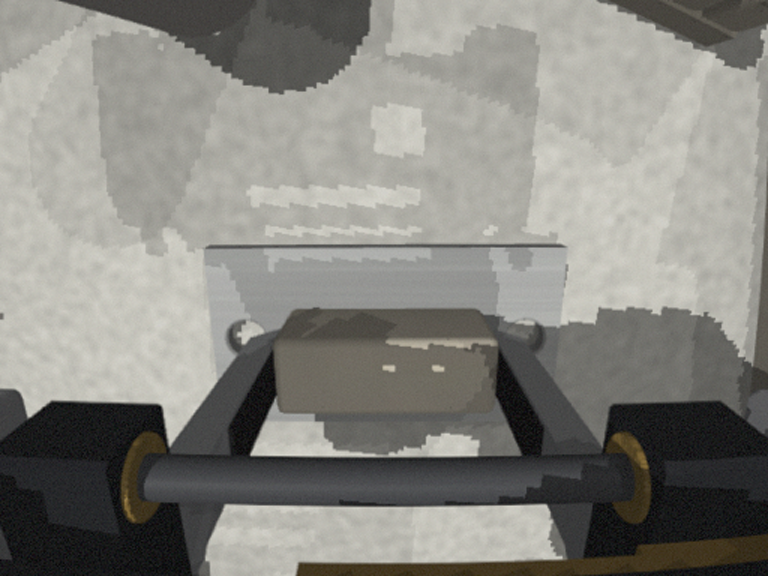

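Gripped (opening about 79 mm). Lifting.

{"name": "play_rows", "arguments": {
  "motion": [
    [[0,0,0.5],[0,0,0]],
    [[0,0,1.5],[0,0,0]],
    [[0,0,4],[0,0,0]],
    [[0,0,7],[0,0,0]],
    [[0,0,10],[0,0,0]],
    [[0,0,12.5],[0,0,0]],
    [[0,0,13],[0,0,0]],
    [[0,0,13],[0,0,0]]
  ]
}}

```text
clock: 15.15
ee_pos: [0.6246, -0.2242, 0.1141]
orientation: [2.186, 0.077, -2.184]
contact_force: [0.7, 0.4, -3.4]
finger_gap: 0.844
```

Run:
```python
from h import *
c=save("wrist","w15",None,1.5)
o=status.get_obs();print(o["ee_pos"],o["contact_force"],o["torque"],o["finger_gap"])
save("scene","s15",(150,90,330,225),4)
move([.658,.1336,.115],lean(0,-1,31.4))
```

```text
[ 0.62422556 -0.22407904  0.11343941] [-0.22169004  0.50590813 -3.84488491] [ 0.08084083  0.02437457 -0.04327686] 0.846825214765598
ee [ 0.6241 -0.2241  0.1132] t 15.25
shift cm [ 3.39 35.77  0.18] turn [ 2.000e-02 -2.000e-02  2.732e+01]
```

View pics/w15.png

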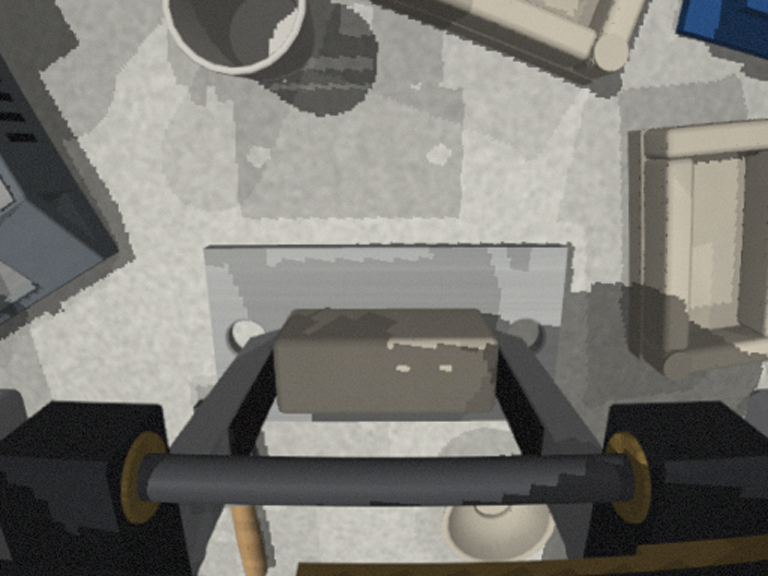

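View pics/s15.png

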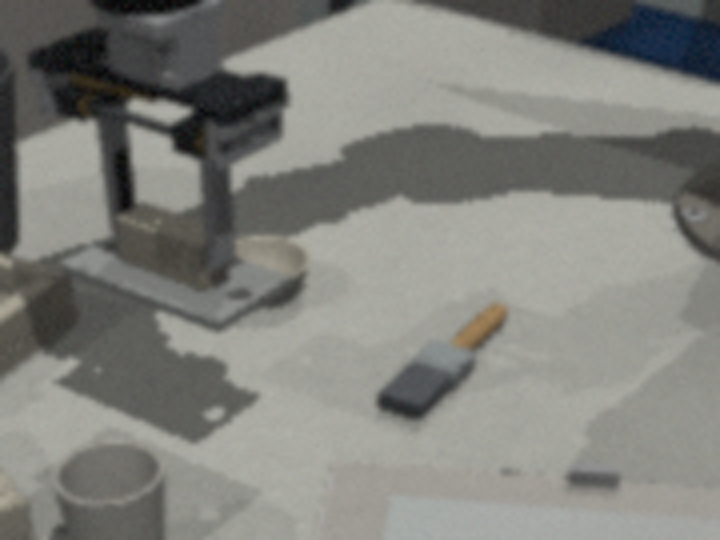

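The carrier hangs level, in the same pose relative to the fingers. Carrying it over the deck.

{"name": "play_rows", "arguments": {
  "motion": [
    [[0.2,2,0.5],[0,0,0]],
    [[0.6,6,1],[0,0,4]],
    [[1,10.5,1],[0,0,8]],
    [[1.4,15,1],[0,0,12]],
    [[1.9,20,1],[0,0,16]],
    [[2.4,25,1],[0,0,20]],
    [[2.8,29.5,1],[0,0,24]],
    [[3.2,33,1],[0,0,26.5]],
    [[3.4,35.3,1],[0,0,27.3]],
    [[3.4,35.8,1],[0,0,27.3]]
  ]
}}

```text
clock: 16.5
ee_pos: [0.658, 0.1351, 0.1228]
orientation: [1.911, 0.537, -1.912]
contact_force: [-0.2, -0.4, -4.2]
finger_gap: 0.847
```

{"name": "play_rows", "arguments": {
  "motion": [
    [[0,0,0],[0,0,0]],
    [[0,0,0],[0,0,0]]
  ]
}}

```text
clock: 16.75
ee_pos: [0.6581, 0.1334, 0.1228]
orientation: [1.912, 0.535, -1.914]
contact_force: [-0.6, 0.3, -3.5]
finger_gap: 0.847
```

Run:
```python
from h import *
c=save("wrist","w16",None,1.5);np.save("c16.npy",c["extrinsics"])
o=status.get_obs();print(o["ee_pos"],o["contact_force"],o["finger_gap"])
move([.658,.1336,.0443],lean(0,-1,31.4))
save("top","t16",(165,110,285,230),5)
z=o["ee_pos"][2]+.0157+.008
print((proj("wrist",[box2w([0,y,.08],[.658,.1336],31.4) for y in(-.06,.06)],c)*1.5).round(), (proj("wrist",[box2w([0,y,z],[*o["ee_pos"][:2]],31.4) for y in(-.06,.06)],c)*1.5).round())
```

```text
[0.65809665 0.13358499 0.12287699] [-0.25721193 -0.18429045 -4.22803056] 0.8481455328393127
ee [0.6581 0.1336 0.1229] t 16.8
shift cm [-0.01  0.   -7.86] turn [ 0.05 -0.04  0.1 ]
[[492. 294.]
 [280. 294.]] [[525. 338.]
 [248. 338.]]
```

View pics/w16.png

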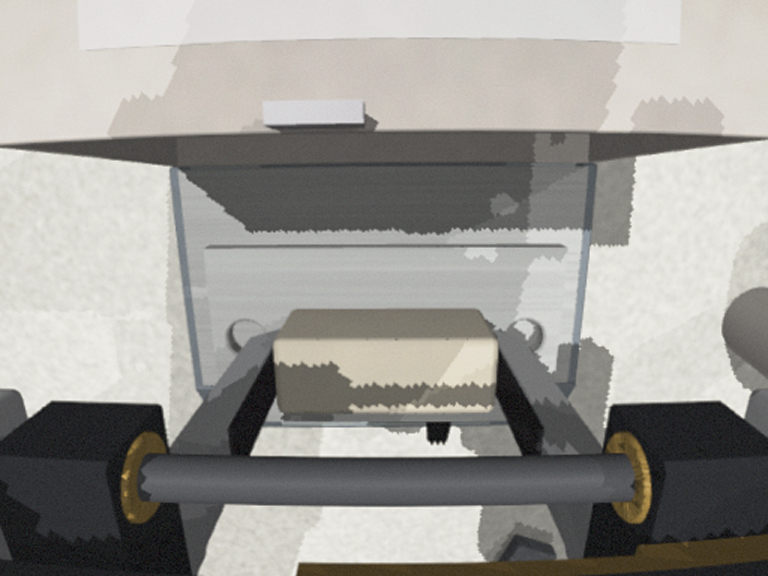

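View pics/t16.png

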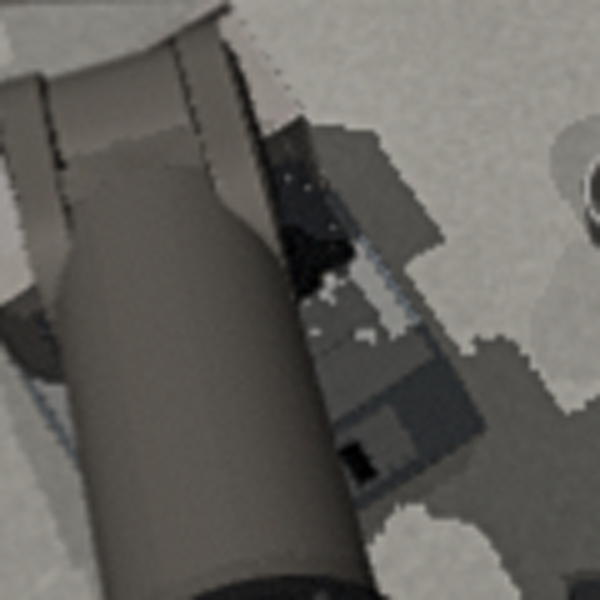

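Run:
```python
from h import *
c=dict(optics.calibration("wrist"));c["extrinsics"]=np.load("c16.npy")
print((proj("wrist",[box2w([x,y,.06],[.658,.1336],31.4) for x in(.07,-.07) for y in(-.125,.125)],c)*1.5).round())
im=cv2.imread("pics/raw_w16.png");cv2.imwrite("pics/w16b.png",cv2.resize(im[90:280,100:410],None,fx=2.5,fy=2.5,interpolation=cv2.INTER_CUBIC))
```

```text
[[602. 167.]
 [170. 168.]
 [577. 387.]
 [195. 388.]]
```

View pics/w16b.png

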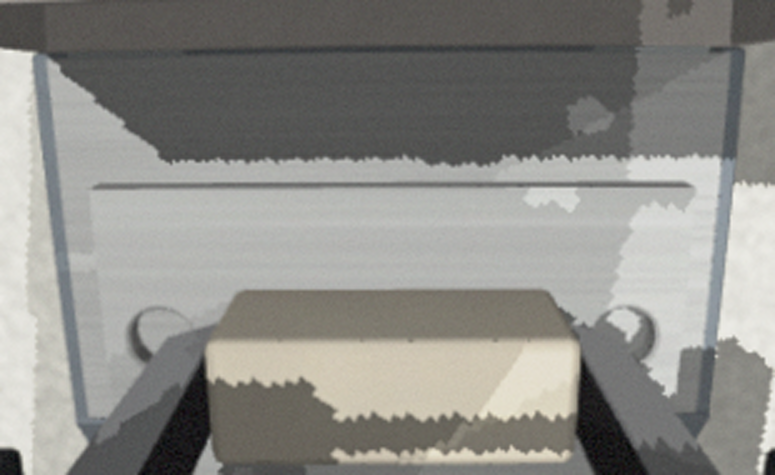

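The deck corners match the prediction within about 1–2 mm. Lowering over the studs.

{"name": "play_rows", "arguments": {
  "motion": [
    [[0,0,-2],[0,0,0]],
    [[0,0,-4],[0,0,0]],
    [[0,0,-5],[0,0,0]],
    [[0,0,-5.6],[0,0,0]],
    [[0,0,-6.1],[0,0,0]],
    [[0,0,-6.6],[0,0,0]],
    [[0,0,-7.0],[0,0,0]],
    [[0,0,-7.0],[0,0,0]]
  ]
}}

```text
clock: 17.85
ee_pos: [0.658, 0.1338, 0.0528]
orientation: [1.912, 0.536, -1.914]
contact_force: [0.6, 0.7, -3.4]
finger_gap: 0.849
```

Run:
```python
from h import *
c=save("wrist","w17",None,1.5)
o=status.get_obs();print(o["ee_pos"],o["contact_force"],o["torque"],o["finger_gap"])
```

```text
[0.6581513  0.13378597 0.05299054] [-0.75196041 -0.44764938 -3.55496305] [ 0.01503424 -0.02403897 -0.06612328] 0.8465002822333684
```

View pics/w17.png

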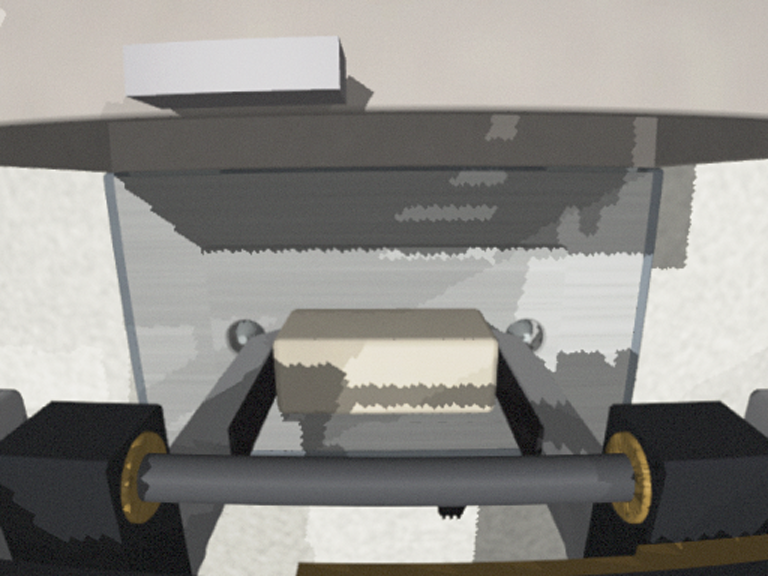

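Both studs show inside the holes at (247,334) and (527,334), with no contact force. Lowering the last 9 mm.

{"name": "play_rows", "arguments": {
  "motion": [
    [[0,0,-0.2],[0,0,0]],
    [[0,0,-0.4],[0,0,0]],
    [[0,0,-0.6],[0,0,0]],
    [[0,0,-0.75],[0,0,0]],
    [[0,0,-0.85],[0,0,0]],
    [[0,0,-0.85],[0,0,0]]
  ]
}}

```text
clock: 18.65
ee_pos: [0.6582, 0.1338, 0.0445]
orientation: [1.912, 0.535, -1.913]
contact_force: [0.0, -0.1, -2.9]
finger_gap: 0.846
```

{"name": "play_rows", "arguments": {
  "motion": [
    [[0,0,-0.1],[0,0,0]],
    [[0,0,-0.2],[0,0,0]],
    [[0,0,-0.2],[0,0,0]]
  ]
}}

```text
clock: 19.02
ee_pos: [0.6583, 0.1338, 0.0442]
orientation: [1.913, 0.536, -1.913]
contact_force: [-10.3, -2.5, 20.4]
finger_gap: 0.852
```

Run:
```python
from h import *
c=save("wrist","w18",(120,150,400,300),2.7)
o=status.get_obs();print(o["ee_pos"],o["contact_force"],o["torque"],o["finger_gap"])
```

```text
[0.65828722 0.13388201 0.04426025] [-10.11195083  -1.28410528  21.13430797] [-0.58147765  2.29996682  0.01390165] 0.8511953032835848
```

View pics/w18.png

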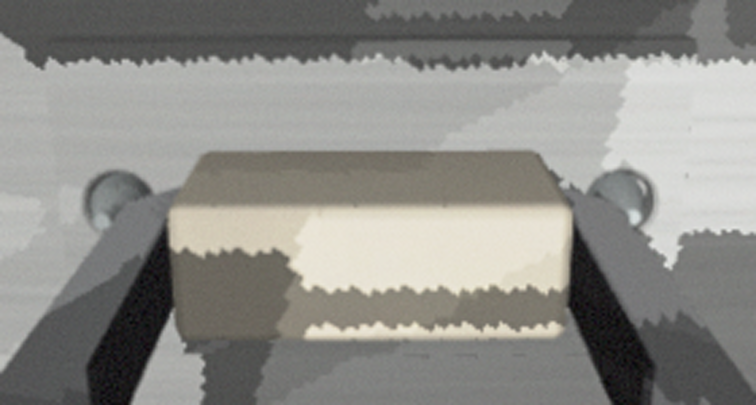

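It reached the deck at z 0.0442, where I expected 0.0443, with the studs well through both holes. I'll relieve the press and open slightly, because a wide opening would bring the fingers near the studs.

{"name": "play_rows", "arguments": {
  "motion": [
    [[0,0,0],[0,0,0]],
    [[0,0,0],[0,0,0]]
  ]
}}

```text
clock: 19.32
ee_pos: [0.6584, 0.1339, 0.0443]
orientation: [1.913, 0.536, -1.912]
contact_force: [-0.5, -1.0, 4.8]
finger_gap: 0.855
```

{"name": "play_rows", "arguments": {
  "motion": [
    [[0,0,0],[0,0,0]],
    [[0,0,0],[0,0,0]],
    [[0,0,0],[0,0,0]],
    [[0,0,0],[0,0,0]]
  ],
  "gripper": 0.8
}}

```text
clock: 19.82
ee_pos: [0.6584, 0.1339, 0.0443]
orientation: [1.913, 0.536, -1.912]
contact_force: [0.7, -0.4, 0.0]
finger_gap: 0.9
```

Run:
```python
from h import *
c=save("wrist","w19",(120,150,400,300),2.7)
o=status.get_obs();print(o["ee_pos"],o["contact_force"],o["torque"],o["finger_gap"])
```

```text
[0.65839439 0.13384969 0.04428511] [-0.3446766   1.24454139 -0.33371292] [0.02122612 0.01390037 0.01970705] 0.8984892756778914
```

View pics/w19.png

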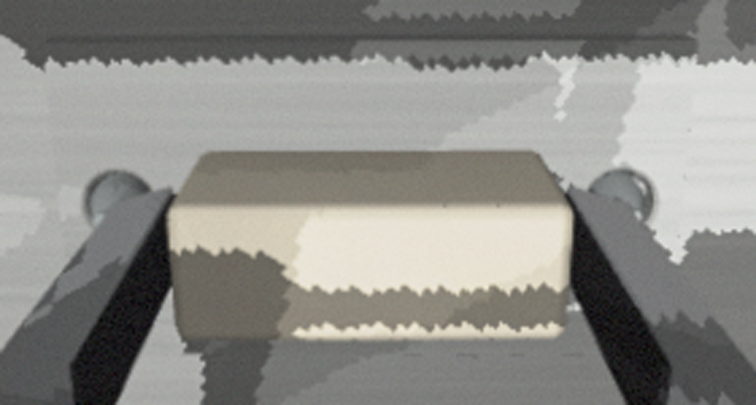

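Released, and both fingers are clear of the bar. Rising straight up.

{"name": "play_rows", "arguments": {
  "motion": [
    [[0,0,0.5],[0,0,0]],
    [[0,0,1.5],[0,0,0]],
    [[0,0,3],[0,0,0]],
    [[0,0,5.5],[0,0,0]],
    [[-1,-1,9],[0,0,0]],
    [[-3,-3,13],[0,0,0]],
    [[-5,-7,16],[0,0,0]],
    [[-6,-12,18],[0,0,0]],
    [[-7,-17,18],[0,0,0]],
    [[-8,-22,18],[0,0,0]]
  ]
}}

```text
clock: 21.12
ee_pos: [0.5781, -0.0877, 0.226]
orientation: [1.915, 0.535, -1.91]
contact_force: [0.6, 0.3, -0.4]
finger_gap: 0.894
```

{"name": "play_rows", "arguments": {
  "motion": [
    [[-1,-4,0],[0,0,0]],
    [[-2,-9,0],[0,0,0]],
    [[-3,-13,0],[0,0,0]],
    [[-3,-14,0],[0,0,0]],
    [[-3,-14,0],[0,0,0]]
  ]
}}

```text
clock: 21.75
ee_pos: [0.5484, -0.2277, 0.2267]
orientation: [1.916, 0.535, -1.91]
contact_force: [0.5, 0.0, -0.4]
finger_gap: 0.905
```

Run:
```python
from h import *
o=status.get_obs();print(o["clock"],o["ee_pos"],o["contact_force"])
save("top","t20",(155,110,355,260),4)
save("scene","s20",None,1.5)
```

```text
21.75 [ 0.54835117 -0.22769445  0.22665219] [ 0.53667824  0.00439021 -0.4422225 ]
```

View pics/t20.png

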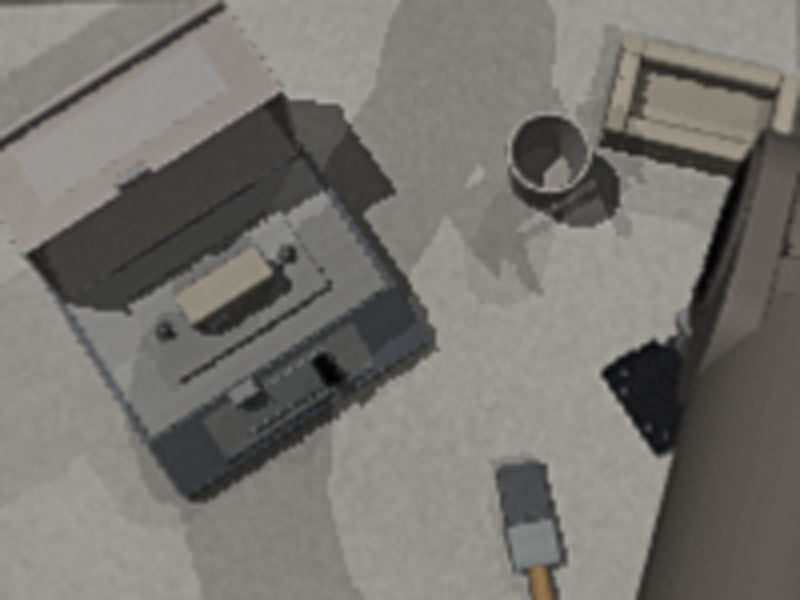

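View pics/s20.png

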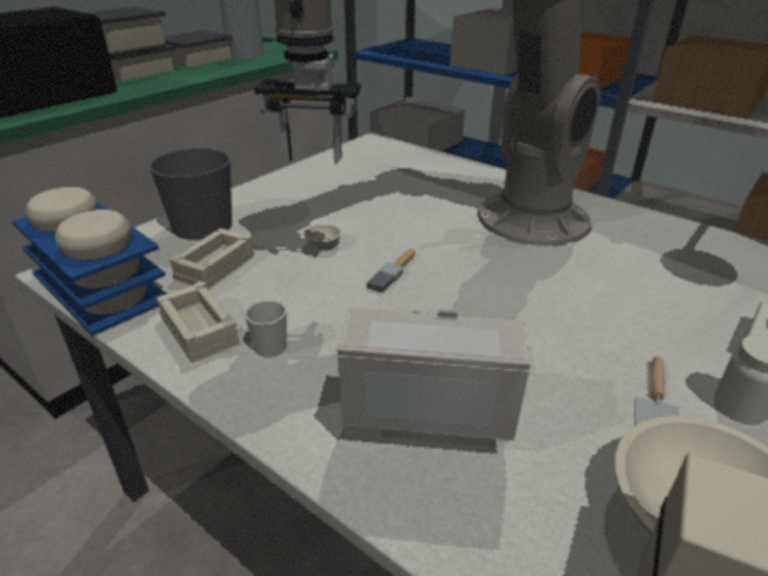

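The carrier lies on the deck with both studs through its holes, at crop (287,255) and (166,330). The plate's shadow edge is thin and even, the cover is open, and the bystanders are where they were. Handing in.

```bash
python3 -c "
from plant import r
print(r.sign_off())"
```

```text
the job is handed in; nothing more can be done
None
```

The latch is slid, the cover is fully open, and the carrier is seated on both studs and released. I handed the job in at about 22 s; `sign_off` gives no verdict.

- **Latch:** I pushed the tab sideways with the closed fingers leaned 30°. It took about 4–5 N.
    - The first passes went over the tab without touching it, and one push slipped partly over its top.
    - The cause was a tool-length error: the visible fingertips end about 40 mm short of the reported TCP. The scene and wrist views both showed this. I worked with that correction, and the tab then moved and the cover flew open.
- **Carrier:** I gripped the bar along its 80 mm, not across its 30 mm as you advised. Across the 30 mm, the wide gripper body would have come against the open cover. I lowered the plate until it met the deck at the expected height, within 0.1 mm. The contact force peaked at about 24 N. I then eased off, opened the fingers slightly and rose straight up.
- **Last checks:**
    - The pictures show both studs through the holes and the plate apparently flat.
    - The cover is open, the brush, cup, dish and mould half stand where they were, and the arm touches nothing.
    - The top and wrist cameras disagreed by about 2–3 mm in position, which is within the fit.

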